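# Push blocks out of the tool tray and onto the board

## Task

Set out the pair of push blocks for planing: first take away the offcut that lies across the tool tray and lay it down flat on the bench top itself, then lift the two push blocks with straight upright handles straight up out of their tight pockets, keeping them upright. Set both gently (do not drop them) flat on the board, beside the tape measure lying there, each one lying along the board and wholly on it, and let go. Leave the round-knobbed sanding block in its pocket and everything else where it is.

Things in the scene. Friction and masses are not known exactly. Their poses are not given: they have to be found in the camera images.
- tray: Fixed plywood tool tray, 150 (its x) x 262 (its y) x 36 mm high, somewhere on the bench, left or right. Three open pockets 113 (x) x 67 (y) mm, 24 mm deep, with centres at its y = -80, 0, +80 mm and pocket floor 12 mm above the bench. Origin at the centre of its underside, z up.
- push_a: Push block (loose, about 0.3 kg, brown wood with a 4 mm rubber sole), one of an identical pair: base 110 (x) x 64 (y) x 24 mm high, which sits flush with the tray top with 1.5 mm play each side, so that only its handle can be gripped: a straight upright bar centred on the base, 70 (x) x 18 (y) mm, rising 45 mm above the base (top 69 mm above the underside). Origin at the centre of the underside, z up. In the tray its x is parallel to the tray's x; any of the three pockets.
- push_b: The other push block, the same in every way as push_a.
- sander: Sanding block (loose, stays in its pocket): same base 110 x 64 x 24 mm, but with a round mushroom knob of 34 mm diameter, top 69 mm above the underside. Origin at the centre of the underside. In whichever pocket the push blocks are not.
- offcut: Straight light-wood offcut, 240 (its x) x 40 (y) x 22 mm (z), about 0.12 kg, lying across the tops of the three handles in the tray, its x roughly along the tray's y, its underside 81 mm above the bench at the start. Origin at the centre of its underside.
- board: Fixed board, 400 (its x) x 110 (its y) x 22 mm thick, lying flat on the bench on the other side from the tray. Origin at the centre of its underside, z up.
- board_top (a point): Centre of the board's upper face, 22 mm above the bench, axes as the board's.
- tape: Yellow tape measure lying on the board near the middle of its length, 70 (x) x 66 (y) x 37 mm high with a 9 mm hook tab at its -x end; leaves at least 120 mm of free board at each end. Loose; leave alone. Origin at the centre of the underside.
- glue: White glue bottle with a red cap, 60 mm diameter, 175 mm high, standing on the bench around the middle between board and tray. Loose; leave alone. Origin at the centre of the underside.
- hammer: Hammer lying at the far side of the bench, 280 mm long along its x, head (95 mm wide) at +x, under 40 mm high. Loose; leave alone. Origin near the middle of its length.
- screwbox: Open red plastic screw box, 130 (x) x 170 (y) x 60 mm, at the far side of the bench. Loose; leave alone. Origin at the centre of the underside.
- screwdriver: Screwdriver, 220 mm long along its x, lying near the robot at the left. Loose; leave alone. Origin near the middle of its length.
There are look-alikes about, which are no part of the job. Leave any orange or yellow look-alike of the push_b alone.

How it is judged:
By the outcome, as a careful person would: the job done as asked, in the order asked, and still so for the second after the job is handed in, with the robot touching nothing.
It also fails if it takes over 72 s, if anything falls off the work surface, if the arm or the gripper's body presses on something with over 40 N, if the wrist force passes 120 N, or if a joint passes its speed limit or range.

## Robot

A 6-joint arm with a two-finger parallel gripper is mounted at the origin on the work surface. World frame = base frame: x ahead of the robot, y to its left, z up, the work surface at z = 0. Lengths are in m, angles in rad, forces in N, time in s.
With the tool pointing down it reaches from about 0.425 to 0.925 m from the base axis. Payload 12.5 kg.
Tool frame: the origin (TCP) lies at the very end of the fingers, on their centre line; the grasp point (between the pads) lies 19 mm behind it; z points along the fingers, y is the line along which they close (so a half turn about z gives the same grasp; the last joint's range is limited). The gripper opens to 85 mm and grips with 20 to 120 N. Pads are 22 mm wide; open, the fingers measure 114 mm over their backs; the gripper's body (76 mm by 85 mm) begins 54 mm behind the grasp point. The pads swing forward as they close: fully open they stand 13 mm farther back than shut.
Start: joints at [1.097, 0.491, 1.559, -0, 1.092, -0.106], TCP at [0.225, 0.583, 0.231] pointing down, gripper open.
Joint ranges: [-3.1, 3.1], [-0.84, 2.19], [0.05, 2.79], [-1.13, 4.28], [0.06, 2.93], [-2.69, 2.69]. Speed limits (rad/s): [2.22, 2.22, 2.79, 3.14, 3.14, 3.14].

## Interface

Orientations are given as a 3x3 rotation matrix whose columns are the frame's x, y, z axes.
In Python, from bench import bot gives the robot as it stands. The module is installed in compiled form; this text tells all that it offers.
- The arm moves only by the shell command python3 -m jog 'ROWS' [FORCE]. ROWS is JSON, a list of rows, each a list of 7 numbers: the opening in per cent of the stroke, from 0 (shut) to 100 (fully open), then the shift along the tool's x, y, z in m, then the turn, a rotation vector about the tool's x, y, z in rad. In form: [[gripper, tx, ty, tz, wx, wy, wz], ...]. A call has exactly 8 rows; each row shifts and turns the commanded pose from where the row before left it, along the tool's axes as they then stand; what a row does not reach is not made up. A row lasts 1/12 s, in which the tool goes at most 41.7 mm and 7.16 degrees, less where a joint would pass 70% of its speed; a pose out of reach is approached as far as the arm can. A call is refused whole if a number of a shift passes 0.0417 or a number of a turn 0.125, either way. A call with a gripper value outside its range is refused whole. The fingers move at their own pace and stop on an object; FORCE is the grip in N (left out, the last holds). Time passes only in rows, so rows that do not move let the fingers close, or fill a call up. It gives the time, the measured TCP pose, the force, the opening and the grip force at its end, in the units of the state.
- bot.read_state(): the state, without advancing time (a new reading comes with each control period).
- bot.snapshot(name): name is "scene" or "top"; returns the picture (400x640x3 uint8, red, green, blue); there is no depth.
- bot.camera_model(name): a dict with "camera_matrix" (3x3 intrinsics, pixels), "rvec" (rotation vector, rad) and "tvec" (3), from world to camera coordinates, as OpenCV has them. Camera axes: x right, y down, z forward; pixel columns grow to the right and rows downward; lengths in m; the calibration is good to about 2 mm. A picture is of the moment at which its call begins. camera_model takes no time and is no camera call.
- bot.finish_job(): hands the job in; it is judged then, once.
The state is a dict: "clock": time; "joint_positions": joint angles; "qd": joint speeds; "tau": joint torques, N m; "ee_pos": TCP position; "tcp_rot": TCP orientation; "contact_force": force on the tool from outside, world axes, zero at the start; "moment": the same for the moment, N m; "gripper_width": finger opening in m; "gripper_force": force on a finger pad.
Only numpy, scipy, OpenCV 4.12 (cv2) and the standard library are available. Lean on these libraries where they do the work, as an engineer would, in place of code of your own. Each camera call takes 0.05 s, during which the arm holds its last target. There are 200 camera calls.

## Working session

There is one attempt and no reset: what is moved stays moved. The work goes in short steps, Python scripts to look and compute and a shell command to move; the robot and the scene stay as the last step left them, time stands still between calls to the robot, and variables do not carry over. Pictures are saved under pics/ and viewed, at most 10 in all, crops included, and the job is handed in when it is done.

```bash
mkdir -p pics; cat > h.py <<'E'
import numpy as np, cv2
from bench import bot
def cam(n):
    m=bot.camera_model(n); return np.array(m["camera_matrix"],float),np.array(m["rvec"],float),np.array(m["tvec"],float).ravel()
def ray(n,u,v,z):
    K,r,t=cam(n); R=cv2.Rodrigues(r)[0]; c=-R.T@t
    d=R.T@np.linalg.solve(K,[u,v,1]); return c+d*(z-c[2])/d[2]
def proj(n,P):
    K,r,t=cam(n); return cv2.projectPoints(np.array(P,float).reshape(-1,3),r,t,K,None)[0].reshape(-1,2)
def snap(n,f,crop=None,s=1):
    im=bot.snapshot(n)[:,:,::-1]
    if crop: u0,v0,u1,v1=crop; im=im[v0:v1,u0:u1]
    cv2.imwrite("pics/"+f,cv2.resize(im,None,fx=s,fy=s,interpolation=cv2.INTER_CUBIC))
E
python3 - <<'E'
from h import *
np.set_printoptions(precision=3,suppress=True)
snap("scene","s0.png",s=1.25);snap("top","t0.png",s=1.25)
for n in("scene","top"):
    K,r,t=cam(n);R=cv2.Rodrigues(r)[0];print(K,-R.T@t,R)
s=bot.read_state();print(s)
E
```

```text
[[507.337   0.    319.453]
 [  0.    507.337 204.657]
 [  0.      0.      1.   ]] [ 1.043 -1.065  1.364] [[ 0.877  0.481  0.01 ]
 [ 0.365 -0.652 -0.665]
 [-0.313  0.586 -0.747]]
[[390.281   0.    322.038]
 [  0.    390.281 202.184]
 [  0.      0.      1.   ]] [ 0.378 -0.061  1.155] [[ 0.023 -1.     0.019]
 [-0.994 -0.025 -0.11 ]
 [ 0.11  -0.016 -0.994]]
{'clock': 0.1, 'joint_positions': array([ 1.097,  0.491,  1.559,  0.   ,  1.092, -0.106]), 'qd': array([ 0.001, -0.002, -0.004, -0.   , -0.001,  0.001]), 'tau': array([  0.002, -61.944, -26.202,  -0.   ,   0.003,   0.   ]), 'ee_pos': array([0.225, 0.583, 0.231]), 'tcp_rot': array([[-0.933,  0.36 , -0.   ],
       [ 0.36 ,  0.933, -0.001],
       [ 0.   , -0.001, -1.   ]]), 'contact_force': array([-0.336, -0.296, -0.413]), 'moment': array([-0.011, -0.023,  0.   ]), 'gripper_force': 0.0, 'gripper_width': 0.08518805934251628}
```

View pics/s0.png

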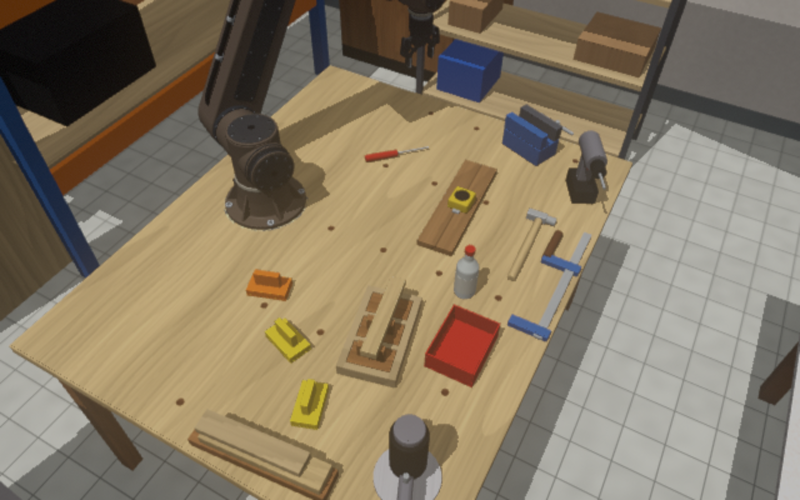

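View pics/t0.png

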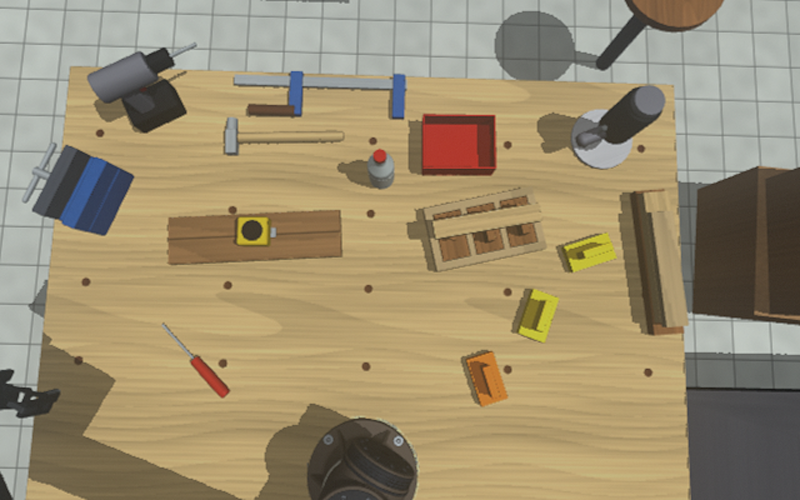

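The scene picture shows the tray with the offcut across it near (380,330), and the board with the tape near (458,205). In the top picture the tray is near (482,228), the board near (255,237) and the glue bottle near (381,170).

Possible look-alikes in the top picture:
- Offcut-like: the plank stack on the right (655,262).
- Push-block-like: yellow at (588,252), yellow at (537,315) and orange at (485,378). The brown blocks in the tray pockets are at about (453,246), (488,241) and (522,234).

By the description I want the brown blocks in the tray. I'll check that with close crops.

```bash
python3 - <<'E'
from h import *
a=cv2.resize(bot.snapshot("top")[140:225,325:445,::-1],None,fx=6.6,fy=6.6,interpolation=cv2.INTER_CUBIC)
cv2.imwrite("pics/t1.png",a); print(a.shape)
b=cv2.resize(bot.snapshot("scene")[215:315,260:350,::-1],None,fx=6,fy=6,interpolation=cv2.INTER_CUBIC)
cv2.imwrite("pics/s1.png",b)
c=cv2.resize(bot.snapshot("top")[160:220,125:285,::-1],None,fx=5,fy=5,interpolation=cv2.INTER_CUBIC)
cv2.imwrite("pics/b1.png",c)
E
```

```text
(561, 792, 3)
```

View pics/t1.png

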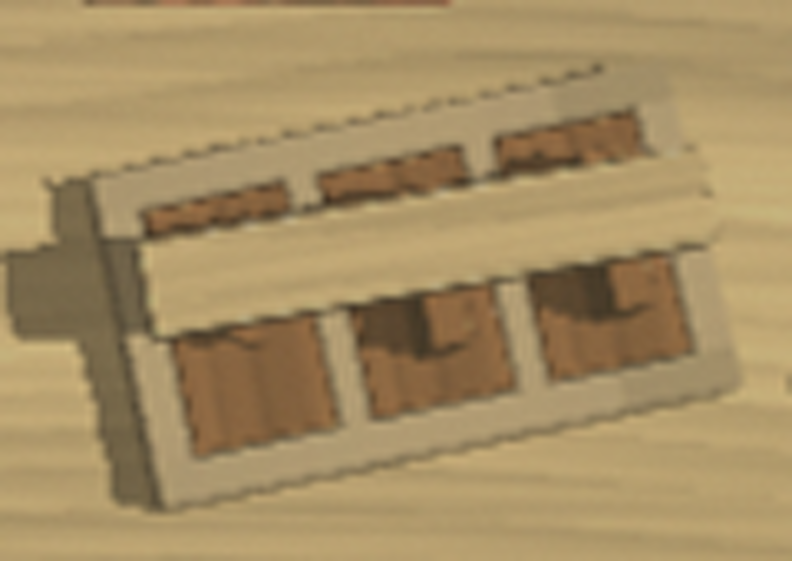

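View pics/s1.png

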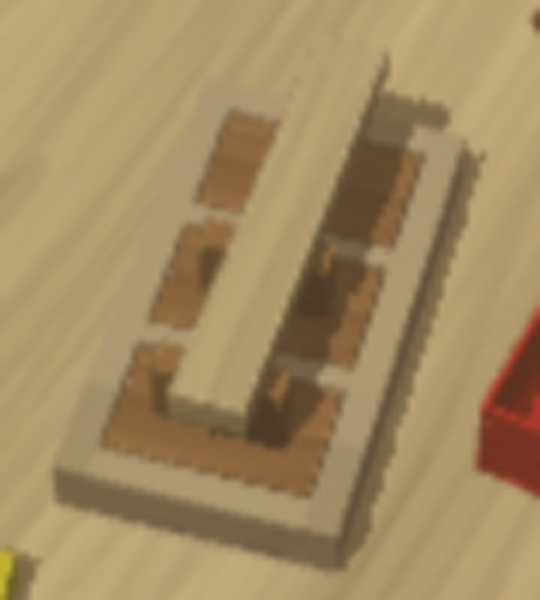

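View pics/b1.png

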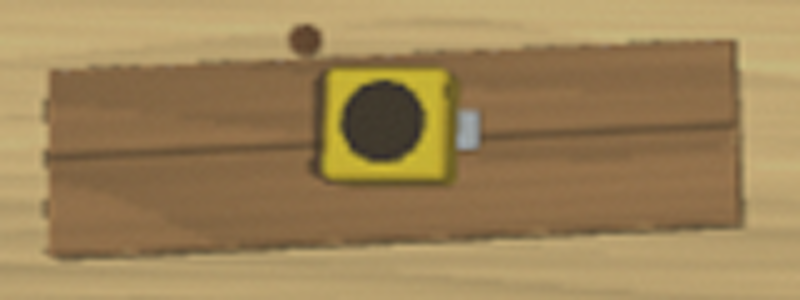

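The middle and right-hand pockets (top picture about (488,241) and (522,234)) hold straight bars that stick out from under the offcut. In the left pocket (453,246), nearest the glue, nothing sticks out, so that one is the round-knobbed sander. The board corners and tape are clear too. Next I'll fit rectangles of known size.

```bash
python3 - <<'E'
from h import *
from scipy.optimize import least_squares
np.set_printoptions(precision=4,suppress=True)
def fit(name,cam_,px,s,off,L,W,z,g):
    px=(np.array(px,float)+.5)/s-.5+off
    print(name,'rays',[ray(cam_,*p,z)[:2].round(3).tolist() for p in px])
    c=np.array([[-1,-1],[1,-1],[1,1],[-1,1]])*[L/2,W/2]
    def P(q):
        R=np.array([[np.cos(q[2]),-np.sin(q[2])],[np.sin(q[2]),np.cos(q[2])]]); return np.c_[c@R.T+q[:2],np.full(4,z)]
    r=least_squares(lambda q:(proj(cam_,P(q))-px).ravel(),g); print(name,r.x,np.degrees(r.x[2]),'res',np.abs(r.fun).max())
o=np.array
# corner order in object frame: (-,-),(+,-),(+,+),(-,+); world +y is image left, +x is image up
fit('tray','top',[(742,385),(672,80),(95,178),(165,508)],6.6,o([325,140]),.150,.262,.036,[.57,-.2,.2])
# offcut: treat x along world y (x axis -> image left)
fit('offcut','top',[(700,150),(145,240),(160,335),(712,245)],6.6,o([325,140]),.240,.040,.103,[.6,-.2,1.7])
fit('board','top',[(735,40),(50,70),(50,257),(742,226)],5,o([125,160]),.4,.11,.022,[.55,.28,1.57])
# tape hook at -x (image right): x -> image left
fit('tape','top',[(453,68),(325,70),(323,182),(455,180)],5,o([125,160]),.07,.066,.059,[.55,.28,1.57])
# scene checks
fit('trayS','scene',[(57,468),(345,535),(465,140),(215,85)],6,o([260,215]),.150,.262,.036,[.57,-.2,.2])
fit('offS','scene',[(248,408),(385,55),(305,40),(168,395)],6,o([260,215]),.240,.040,.103,[.6,-.2,1.7])
for P in([.0,0,0],): pass
print('glue',ray('top',381/1.25,187/1.25,0),'gluecap',ray('top',379.5/1.25,156/1.25,.175),'glueS',ray('scene',470/1.25,250/1.25,.175))
E
```

```text
tray rays [[0.523, -0.414], [0.659, -0.384], [0.608, -0.127], [0.462, -0.16]]
tray [ 0.5631 -0.271   0.2174] 12.458268499758102 res 1.820961910706501
offcut rays [[0.613, -0.376], [0.568, -0.144], [0.529, -0.151], [0.573, -0.381]]
offcut [ 0.5707 -0.2629  1.759 ] 100.78132661091365 res 1.4472033690694275
board rays [[0.602, 0.071], [0.573, 0.469], [0.464, 0.461], [0.492, 0.063]]
board [0.5329 0.2657 1.6421] 94.08367693755115 res 0.228628609427858
tape rays [[0.574, 0.225], [0.571, 0.297], [0.507, 0.295], [0.51, 0.221]]
tape [0.5408 0.2595 1.6206] 92.85544077054084 res 0.7713973087201396
trayS rays [[0.525, -0.411], [0.67, -0.374], [0.608, -0.124], [0.468, -0.158]]
trayS [ 0.5675 -0.2661  0.2357] 13.504103596880526 res 0.8695158694301313
offS rays [[0.614, -0.37], [0.566, -0.141], [0.523, -0.153], [0.576, -0.382]]
offS [ 0.5695 -0.2611  1.7907] 102.60198740950608 res 1.2347918699840648
glue [ 0.6643 -0.0247  0.    ] gluecap [ 0.6862 -0.0253  0.175 ] glueS [ 0.6912 -0.0276  0.175 ]
```

```bash
cat >> h.py <<'E'
from scipy.spatial.transform import Rotation as Ro
def need(x,y,z,yawy):
    s=bot.read_state(); R=np.array(s["tcp_rot"]); p=np.array(s["ee_pos"]); a=np.radians(yawy)
    Y=np.array([np.cos(a),np.sin(a),0]); Z=np.array([0,0,-1.]); T=np.c_[np.cross(Y,Z),Y,Z]
    print('t',round(s["clock"],2),'pos',p.round(4),'yawy',round(np.degrees(np.arctan2(R[1,1],R[0,1])),2),'w',round(s["gripper_width"],4),'gf',round(s["gripper_force"],1),'F',np.round(s["contact_force"],1))
    d=np.array([x,y,z])-p
    print('shift',(R.T@d).round(4),'turn',Ro.from_matrix(R.T@T).as_rotvec().round(4))
E
python3 -m jog '[[60,0,0,0,0,0,0.124],[60,0,0,0,0,0,0.124],[60,0,0,0,0,0,0.124],[60,0,0,0,0,0,0.124],[60,0,0,0,0,0,0.124],[60,0,0,0,0,0,0.124],[60,0,0,0,0,0,0.124],[60,0,0,0,0,0,0.124]]' 60
python3 -c "
from h import *
need(.570,-.262,.15,11.5); need(.6,.1,.231,11.5)"
```

```text
clock: 0.92
ee_pos: [0.2247, 0.5832, 0.2312]
tcp_rot: [[-0.203, 0.979, -0.0], [0.979, 0.203, -0.0], [-0.0, -0.0, -1.0]]
contact_force: [-0.4, -1.3, 0.6]
gripper_width: 0.0514
gripper_force: 0.0
t 0.92 pos [0.2247 0.5832 0.2312] yawy 11.74 w 0.0514 gf 0.0 F [-0.4 -1.3  0.6]
shift [-0.8977  0.1662  0.0813] turn [-0.0001  0.0001  0.0041]
t 0.92 pos [0.2247 0.5832 0.2312] yawy 11.74 w 0.0514 gf 0.0 F [-0.4 -1.3  0.6]
shift [-5.494e-01  2.692e-01  2.000e-04] turn [-0.0001  0.0001  0.0041]
```

```bash

python3 -m jog '[[60,-0.0374,0.015,0,0,0,0.004],[60,-0.0374,0.015,0,0,0,0],[60,-0.0374,0.015,0,0,0,0],[60,-0.0374,0.015,0,0,0,0],[60,-0.0374,0.015,0,0,0,0],[60,-0.0374,0.015,0,0,0,0],[60,-0.0374,0.015,0,0,0,0],[60,-0.0374,0.015,0,0,0,0]]' >/dev/null
python3 -m jog '[[60,-0.0374,0.006,0,0,0,0],[60,-0.0374,0.006,0,0,0,0],[60,-0.0374,0.006,0,0,0,0],[60,-0.0374,0.006,0,0,0,0],[60,-0.0374,0.006,0,0,0,0],[60,-0.0374,0.006,0,0,0,0],[60,-0.0374,0.006,0,0,0,0],[60,-0.0374,0.006,0,0,0,0]]' >/dev/null
python3 -m jog '[[60,-0.0374,0,0.01,0,0,0],[60,-0.0374,0,0.01,0,0,0],[60,-0.0374,0,0.01,0,0,0],[60,-0.0374,0,0.01,0,0,0],[60,-0.0374,0,0.01,0,0,0],[60,-0.0374,0,0.01,0,0,0],[60,-0.0374,0,0.01,0,0,0],[60,-0.0374,0,0.01,0,0,0]]' >/dev/null
python3 -c "
from h import *
need(.570,-.262,.082,11.5)
snap('scene','s2.png',(240,130,400,330),3)"
```

```text
t 2.92 pos [ 0.5738 -0.2625  0.1507] yawy 11.85 w 0.051 gf 0.0 F [0.5 0.8 0.3]
shift [ 0.0013 -0.0036  0.0687] turn [-0.     -0.0002  0.0061]
```

View pics/s2.png

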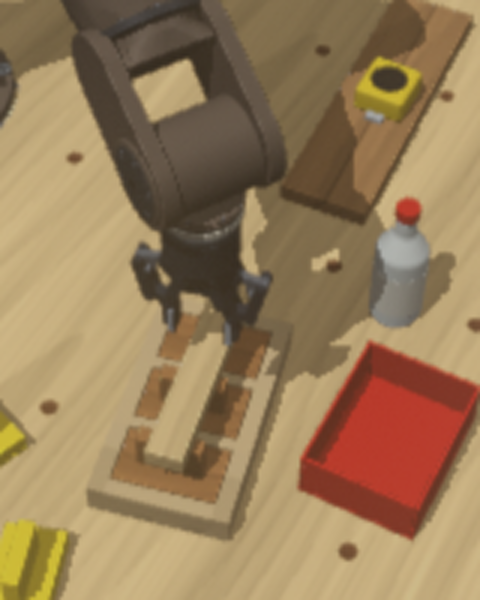

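The scene crop shows the fingers straddling the offcut, with tips near (170,325) and (232,335). I'll open wider, descend and grip.

```bash

python3 -m jog '[[80,0.001,-0.0035,0,0,0,0.006],[80,0,0,0,0,0,0],[80,0,0,0.015,0,0,0],[80,0,0,0.015,0,0,0],[80,0,0,0.015,0,0,0],[80,0,0,0.012,0,0,0],[80,0,0,0.0115,0,0,0],[80,0,0,0,0,0,0]]' 40
python3 -m jog '[[20,0,0,0,0,0,0],[20,0,0,0,0,0,0],[20,0,0,0,0,0,0],[20,0,0,0,0,0,0],[20,0,0,0,0,0,0],[20,0,0,0,0,0,0],[20,0,0,0,0,0,0],[20,0,0,0,0,0,0]]' 40

```

```text
clock: 3.63
ee_pos: [0.5695, -0.2592, 0.081]
tcp_rot: [[-0.2, 0.98, -0.002], [0.98, 0.2, 0.002], [0.002, -0.002, -1.0]]
contact_force: [0.1, 0.0, 0.1]
gripper_width: 0.0684
gripper_force: 0.0
clock: 4.3
ee_pos: [0.5706, -0.2605, 0.0838]
tcp_rot: [[-0.2, 0.98, 0.002], [0.98, 0.2, -0.001], [-0.001, 0.001, -1.0]]
contact_force: [-1.4, 0.5, 6.4]
gripper_width: 0.0391
gripper_force: 41.8
```

```bash

python3 -m jog '[[20,0,0,-0.004,0,0,0],[20,0,0,-0.008,0,0,0],[20,0,0,-0.012,0,0,0],[20,0,0,-0.012,0,0,0],[20,0,0,-0.012,0,0,0],[20,0,0,-0.012,0,0,0],[20,0,0,-0.012,0,0,0],[20,0,0,-0.012,0,0,0]]' 40
python3 -c "
from h import *
need(.48,-.03,.168,-77.1)
snap('scene','s3.png',(240,130,400,330),3)"
```

```text
clock: 4.97
ee_pos: [0.5701, -0.2603, 0.1683]
tcp_rot: [[-0.2, 0.98, 0.0], [0.98, 0.2, -0.0], [-0.0, 0.0, -1.0]]
contact_force: [-0.1, -0.1, -1.3]
gripper_width: 0.0392
gripper_force: 40.9
t 4.97 pos [ 0.5701 -0.2603  0.1683] yawy 11.52 w 0.0392 gf 40.9 F [-0.1 -0.1 -1.3]
shift [ 2.437e-01 -4.230e-02  2.000e-04] turn [ 5.0000e-04 -1.0000e-04  1.5466e+00]
```

View pics/s3.png

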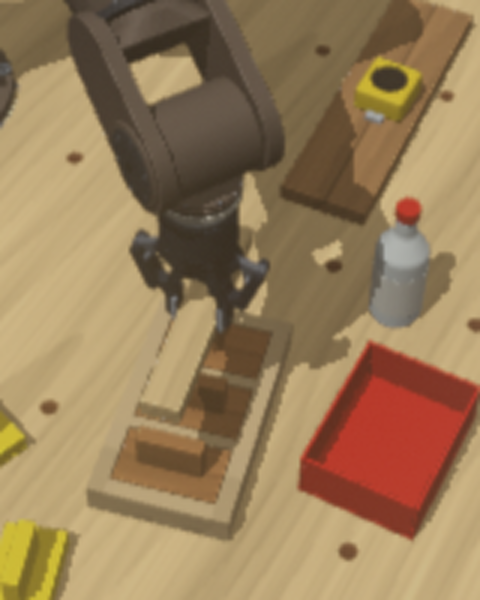

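The offcut is held level near (180,360), and a straight upright bar shows at (170,452). Now I'll carry it to the free bench between the board and the tray, then turn it.

```bash

python3 -m jog '[[20,0.0305,-0.0053,0,0,0,0],[20,0.0305,-0.0053,0,0,0,0],[20,0.0305,-0.0053,0,0,0,0],[20,0.0305,-0.0053,0,0,0,0],[20,0.0305,-0.0053,0,0,0,0],[20,0.0305,-0.0053,0,0,0,0],[20,0.0305,-0.0053,0,0,0,0],[20,0.0305,-0.0053,0,0,0,0]]' 40 >/dev/null
python3 -m jog '[[20,0,0,0,0,0,0.097],[20,0,0,0,0,0,0.097],[20,0,0,0,0,0,0.097],[20,0,0,0,0,0,0.097],[20,0,0,0,0,0,0.097],[20,0,0,0,0,0,0.097],[20,0,0,0,0,0,0.097],[20,0,0,0,0,0,0.097]]' 40 >/dev/null
python3 -m jog '[[20,0,0,0.012,0,0,0.097],[20,0,0,0.012,0,0,0.097],[20,0,0,0.012,0,0,0.097],[20,0,0,0.012,0,0,0.097],[20,0,0,0.012,0,0,0.097],[20,0,0,0.012,0,0,0.097],[20,0,0,0.012,0,0,0.097],[20,0,0,0.012,0,0,0.097]]' 40 >/dev/null
python3 -c "
from h import *
need(.48,-.03,.004,-77.1)"
```

```text
t 7.02 pos [ 0.48   -0.0297  0.0704] yawy -77.68 w 0.0392 gf 40.9 F [ 1.4  0.4 -1.3]
shift [-0.0001  0.0002  0.0664] turn [ 0.0001 -0.0004 -0.0101]
```

```bash

python3 -m jog '[[20,0,0,0.009,0,0,0],[20,0,0,0.009,0,0,0],[20,0,0,0.009,0,0,0],[20,0,0,0.009,0,0,0],[20,0,0,0.009,0,0,0],[20,0,0,0.008,0,0,0],[20,0,0,0.004,0,0,0],[20,0,0,0.001,0,0,0]]' 40
python3 -m jog '[[20,0,0,0.001,0,0,0],[20,0,0,0.001,0,0,0],[20,0,0,0.001,0,0,0],[20,0,0,0.001,0,0,0],[20,0,0,0.001,0,0,0],[20,0,0,0,0,0,0],[20,0,0,0,0,0,0],[20,0,0,0,0,0,0]]' 40
```

```text
clock: 7.68
ee_pos: [0.4796, -0.0297, 0.012]
tcp_rot: [[0.976, 0.218, -0.001], [0.218, -0.976, 0.0], [-0.001, -0.001, -1.0]]
contact_force: [-0.7, -0.1, -0.5]
gripper_width: 0.0392
gripper_force: 40.9
clock: 8.35
ee_pos: [0.4799, -0.0297, 0.0079]
tcp_rot: [[0.976, 0.218, 0.0], [0.218, -0.976, 0.0], [0.0, -0.0, -1.0]]
contact_force: [-0.1, 0.6, -1.1]
gripper_width: 0.039
gripper_force: 40.9
```

```bash

python3 -m jog '[[20,0,0,0.001,0,0,0],[20,0,0,0.001,0,0,0],[20,0,0,0.001,0,0,0],[20,0,0,0.001,0,0,0],[20,0,0,0.0005,0,0,0],[20,0,0,0,0,0,0],[20,0,0,0,0,0,0],[20,0,0,0,0,0,0]]' 40
```

```text
clock: 9.02
ee_pos: [0.4799, -0.0297, 0.0033]
tcp_rot: [[0.976, 0.218, 0.0], [0.218, -0.976, 0.0], [0.0, -0.0, -1.0]]
contact_force: [0.4, 0.4, -1.9]
gripper_width: 0.0393
gripper_force: 40.9
```

```bash

python3 -m jog '[[20,0,0,0.001,0,0,0],[20,0,0,0.0005,0,0,0],[20,0,0,0,0,0,0],[20,0,0,0,0,0,0],[20,0,0,0,0,0,0],[20,0,0,0,0,0,0],[20,0,0,0,0,0,0],[20,0,0,0,0,0,0]]' 40
```

```text
clock: 9.68
ee_pos: [0.4799, -0.0297, 0.0027]
tcp_rot: [[0.976, 0.218, 0.001], [0.218, -0.976, -0.0], [0.001, 0.0, -1.0]]
contact_force: [-3.3, 0.2, 16.8]
gripper_width: 0.0388
gripper_force: 43.0
```

```bash

python3 -m jog '[[60,0,0,0,0,0,0],[60,0,0,0,0,0,0],[60,0,0,0,0,0,0],[60,0,0,-0.01,0,0,0],[60,0,0,-0.03,0,0,0],[60,0,0,-0.04,0,0,0],[60,0,0,-0.04,0,0,0],[60,0,0,-0.03,0,0,0]]' 40
python3 - <<'E'
from h import *
t=cv2.resize(bot.snapshot("top")[140:225,325:445,::-1],None,fx=4.6,fy=4.6,interpolation=cv2.INTER_CUBIC)
s=cv2.resize(bot.snapshot("scene")[215:315,260:350,::-1],None,fx=6,fy=6,interpolation=cv2.INTER_CUBIC)[:,:]
# half-size sidecar: pair in one 800x600 picture
im=np.zeros((600,800,3),np.uint8); t=cv2.resize(t,(480,340)); im[:340,:480]=t; s=cv2.resize(s,(315,350)); im[:350,485:]=s
im[345:600,:480]=cv2.resize(bot.snapshot("top")[100:240,150:420,::-1],(480,255)); cv2.imwrite("pics/c4.png",im)
E
```

```text
clock: 10.35
ee_pos: [0.4798, -0.0297, 0.1552]
tcp_rot: [[0.976, 0.218, 0.002], [0.218, -0.976, -0.0], [0.002, 0.001, -1.0]]
contact_force: [0.6, 1.4, 0.5]
gripper_width: 0.0513
gripper_force: 0.0
```

View pics/c4.png

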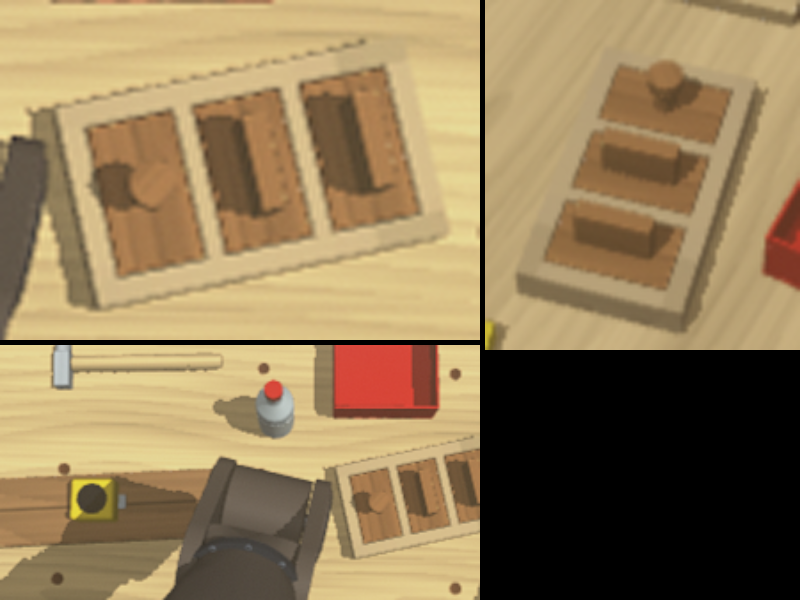

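The picture confirms the layout. The round knob is in the left pocket (152,186). Straight bars are in the middle pocket (265,165) and the right one (375,135). Next I'll fit the tray pose from the pocket corners in both views.

```bash
python3 - <<'E'
from h import *
from scipy.optimize import least_squares
np.set_printoptions(precision=4,suppress=True)
# order (+x,+y),(+x,-y),(-x,-y),(-x,+y)
T=np.array([[85,125],[175,108],[207,258],[118,277],[192,103],[280,87],[313,236],[222,256],[300,80],[385,65],[418,213],[330,231]],float)
T=(T+.5)/4-.5+[325,140]
S=np.array([[733,85],[712,143],[599,112],[618,65],[708,152],[690,213],[574,187],[596,127],[685,233],[668,290],[545,260],[563,199]],float)
S[:,0]-=485; S=(S+.5)/3.5-.5+[260,215]
c=np.array([[.0565,.0335],[.0565,-.0335],[-.0565,-.0335],[-.0565,.0335]])
L=np.vstack([c+[0,y] for y in(.08,0,-.08)])
def P(q):
    a=q[2];R=np.array([[np.cos(a),-np.sin(a)],[np.sin(a),np.cos(a)]]);return np.c_[L@R.T+q[:2],np.full(12,.036)]
for nm,cs in(('top',[('top',T)]),('scene',[('scene',S)]),('both',[('top',T),('scene',S)])):
    r=least_squares(lambda q:np.concatenate([(proj(n,P(q))-p).ravel() for n,p in cs]),[.565,-.27,.22],loss='soft_l1');q=r.x
    u=np.array([-np.sin(q[2]),np.cos(q[2])]);print(nm,q,np.degrees(q[2]),'cost',r.cost,'push mid',q[:2],'push right',q[:2]-.08*u)
# handle top checks, z=.081
for n,px in(('top',[(275,210),(246,115),(262,110),(289,205)]),):
    p=(np.mean(px,axis=0)+.5)/4-.5+[325,140];print('mid handle',ray(n,*p,.081))
E
```

```text
top [ 0.5659 -0.2697  0.2255] 12.919539910761268 cost 1.485382290674663 push mid [ 0.5659 -0.2697] push right [ 0.5838 -0.3477]
scene [ 0.564  -0.2651  0.2396] 13.72681135922637 cost 5.485266747367676 push mid [ 0.564  -0.2651] push right [ 0.5829 -0.3429]
both [ 0.5654 -0.2683  0.2293] 13.140448343800813 cost 11.477028326842907 push mid [ 0.5654 -0.2683] push right [ 0.5836 -0.3462]
mid handle [ 0.5653 -0.2723  0.081 ]
```

```bash
python3 -c "
from h import *
need(.5836,-.347,.13,-77)"
```

```text
t 10.5 pos [ 0.4805 -0.0298  0.1545] yawy -77.41 w 0.0515 gf 0.0 F [ 0.5 -1.  -0.9]
shift [0.0313 0.332  0.0253] turn [ 0.002  -0.0046 -0.0071]
```

```bash

python3 -m jog '[[55,0.004,0.0415,0,0.002,-0.004,-0.007],[55,0.004,0.0415,0,0,0,0],[55,0.004,0.0415,0,0,0,0],[55,0.004,0.0415,0,0,0,0],[55,0.004,0.0415,0.006,0,0,0],[55,0.004,0.0415,0.006,0,0,0],[55,0.004,0.0415,0.006,0,0,0],[55,0.003,0.0415,0.006,0,0,0]]' 30 >/dev/null
python3 -m jog '[[55,0,0,0,0,0,0],[55,0,0,0,0,0,0],[55,0,0,0.005,0,0,0],[55,0,0,0.005,0,0,0],[55,0,0,0.005,0,0,0],[55,0,0,0.005,0,0,0],[55,0,0,0.005,0,0,0],[55,0,0,0,0,0,0]]' 30 >/dev/null
python3 - <<'E'
from h import *
need(.5836,-.347,.044,-77)
im=np.zeros((600,800,3),np.uint8)
im[:,:420]=cv2.resize(bot.snapshot("scene")[215:315,260:330,::-1],(420,600),interpolation=cv2.INTER_CUBIC)
im[:340,425:]=cv2.resize(bot.snapshot("top")[130:230,335:445,::-1],(375,340),interpolation=cv2.INTER_CUBIC)
cv2.imwrite("pics/c5.png",im)
E
```

```text
t 11.83 pos [ 0.5834 -0.3438  0.1012] yawy -76.97 w 0.0469 gf 0.0 F [ 0.9 -0.4 -0.4]
shift [-0.0002  0.0034  0.0572] turn [-0.0032  0.0049  0.0005]
```

View pics/c5.png

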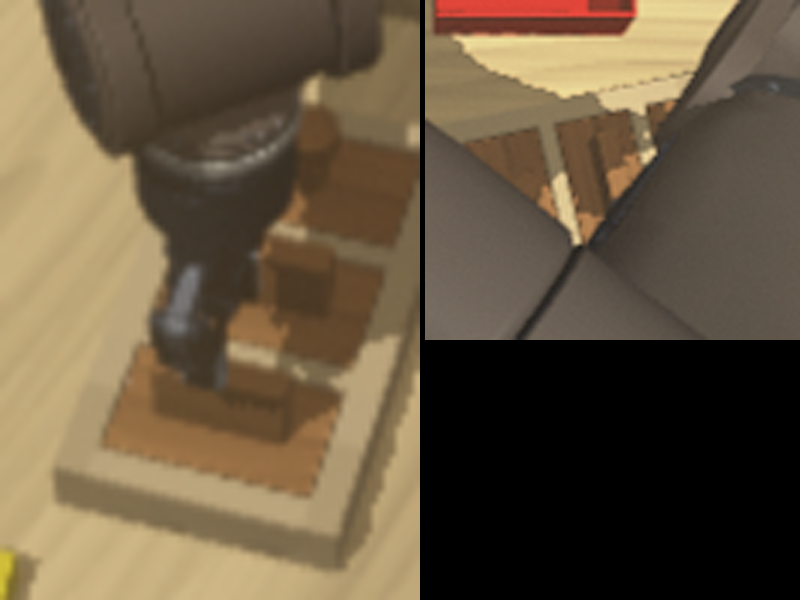

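The crop shows the near finger at (205,370) in front of the right block's bar (220,400), so it is placed to straddle it. I'll correct 3 mm and descend.

```bash

python3 -m jog '[[55,0,0.003,0,-0.002,0.004,0],[55,0,0,0,0,0,0],[55,0,0,0.012,0,0,0],[55,0,0,0.012,0,0,0],[55,0,0,0.012,0,0,0],[55,0,0,0.012,0,0,0],[55,0,0,0.008,0,0,0],[55,0,0,0,0,0,0]]' 20 
python3 -m jog '[[0,0,0,0,0,0,0],[0,0,0,0,0,0,0],[0,0,0,0,0,0,0],[0,0,0,0,0,0,0],[0,0,0,0,0,0,0],[0,0,0,0,0,0,0],[0,0,0,0,0,0,0],[0,0,0,0,0,0,0]]' 20
python3 -c "
from h import *
need(.5836,-.347,.044,-77)"
```

```text
clock: 12.6
ee_pos: [0.5835, -0.3468, 0.0436]
tcp_rot: [[0.974, 0.225, -0.003], [0.225, -0.974, 0.002], [-0.002, -0.003, -1.0]]
contact_force: [-0.7, 0.0, -0.8]
gripper_width: 0.0468
gripper_force: 0.0
clock: 13.27
ee_pos: [0.5845, -0.3475, 0.0467]
tcp_rot: [[0.974, 0.225, 0.001], [0.225, -0.974, -0.0], [0.0, 0.0, -1.0]]
contact_force: [-0.3, 1.2, 3.2]
gripper_width: 0.0176
gripper_force: 27.3
t 13.27 pos [ 0.5845 -0.3475  0.0467] yawy -77.0 w 0.0176 gf 27.3 F [-0.3  1.2  3.2]
shift [-0.0007 -0.0007  0.0027] turn [ 0.0003 -0.0005 -0.0001]
```

```bash

python3 -m jog '[[0,0,0,0,0,0,0],[0,0,0,0,0,0,0],[0,0,0,-0.002,0,0,0],[0,0,0,-0.003,0,0,0],[0,0,0,-0.004,0,0,0],[0,0,0,-0.004,0,0,0],[0,0,0,-0.005,0,0,0],[0,0,0,-0.005,0,0,0]]' 60
python3 -m jog '[[0,0,0,-0.008,0,0,0],[0,0,0,-0.01,0,0,0],[0,0,0,-0.012,0,0,0],[0,0,0,-0.012,0,0,0],[0,0,0,-0.012,0,0,0],[0,0,0,-0.012,0,0,0],[0,0,0,-0.012,0,0,0],[0,0,0,0,0,0,0]]' 60
python3 -c "
from h import *
need(.525,.379,.145,4.1)"
```

```text
clock: 13.93
ee_pos: [0.5843, -0.3475, 0.0698]
tcp_rot: [[0.974, 0.225, -0.0], [0.225, -0.974, 0.0], [-0.0, -0.0, -1.0]]
contact_force: [-0.0, 0.7, -3.0]
gripper_width: 0.0172
gripper_force: 58.5
clock: 14.6
ee_pos: [0.5852, -0.348, 0.1506]
tcp_rot: [[0.974, 0.225, 0.003], [0.225, -0.974, -0.002], [0.003, 0.003, -1.0]]
contact_force: [0.7, 0.3, -3.4]
gripper_width: 0.0172
gripper_force: 58.7
t 14.6 pos [ 0.5852 -0.348   0.1506] yawy -77.0 w 0.0172 gf 58.7 F [ 0.7  0.3 -3.4]
shift [ 0.1049 -0.722   0.0037] turn [ 4.5000e-03 -1.0000e-04 -1.4155e+00]
```

```bash

python3 -m jog '[[0,0,-0.02,0,0,0,0],[0,0,-0.04,0,0,0,0],[0,0,-0.04,0,0,0,0],[0,0,-0.04,0,0,0,0],[0,0,-0.04,0,0,0,0],[0,0,-0.04,0,0,0,0],[0,0,-0.04,0,0,0,0],[0,0,-0.04,0,0,0,0]]' 60 >/dev/null
python3 -m jog '[[0,0,-0.04,0,0,0,0],[0,0,-0.04,0,0,0,0],[0,0,-0.04,0,0,0,0],[0,0,-0.04,0,0,0,0],[0,0,-0.04,0,0,0,0],[0,0,-0.04,0,0,0,0],[0,0,-0.04,0,0,0,0],[0,0.01,-0.032,0,0,0,0]]' 60 >/dev/null
python3 -m jog '[[0,0.016,-0.02,0,0,0,0],[0,0.016,-0.02,0,0,0,0],[0,0.016,-0.02,0,0,0,0],[0,0.016,-0.02,0,0,0,0],[0,0.016,-0.02,0,0,0,0],[0,0.015,-0.01,0,0,0,0],[0,0,0,0,0,0,-0.06],[0,0,0,0,0,0,-0.118]]' 60 >/dev/null
python3 -m jog '[[0,0,0,0,0,0,-0.118],[0,0,0,0,0,0,-0.118],[0,0,0,0,0,0,-0.118],[0,0,0,0,0,0,-0.118],[0,0,0,0,0,0,-0.118],[0,0,0,0,0,0,-0.118],[0,0,0,0,0,0,-0.118],[0,0,0,0,0,0,-0.118]]' 60 >/dev/null
python3 -m jog '[[0,0,0,0,0,0,-0.118],[0,0,0,0,0,0,-0.118],[0,0,0,0,0,0,-0.057],[0,0,0,0,0,0,0],[0,0,0,0,0,0,0],[0,0,0,0,0,0,0],[0,0,0,0,0,0,0],[0,0,0,0,0,0,0]]' 60 >/dev/null
python3 -c "
from h import *
need(.525,.379,.0567,4.1)"
```

```text
t 17.93 pos [0.5243 0.3797 0.1474] yawy 4.01 w 0.0173 gf 59.3 F [ 0.  -0.4 -3.2]
shift [-0.0007  0.0007  0.0907] turn [-0.     -0.0001 -0.0015]
```

```bash

python3 -m jog '[[0,0,0,0.012,0,0,0],[0,0,0,0.014,0,0,0],[0,0,0,0.014,0,0,0],[0,0,0,0.014,0,0,0],[0,0,0,0.014,0,0,0],[0,0,0,0.01,0,0,0],[0,0,0,0.006,0,0,0],[0,0,0,0,0,0,0]]' 60 
python3 -m jog '[[0,0,0,0.001,0,0,0],[0,0,0,0.001,0,0,0],[0,0,0,0.001,0,0,0],[0,0,0,0.001,0,0,0],[0,0,0,0.0005,0,0,0],[0,0,0,0,0,0,0],[0,0,0,0,0,0,0],[0,0,0,0,0,0,0]]' 60 
```

```text
clock: 18.6
ee_pos: [0.5238, 0.3794, 0.0618]
tcp_rot: [[-0.071, 0.997, -0.002], [0.997, 0.071, -0.001], [-0.001, -0.002, -1.0]]
contact_force: [-0.1, -1.0, -2.7]
gripper_width: 0.0173
gripper_force: 59.4
clock: 19.27
ee_pos: [0.5243, 0.3797, 0.059]
tcp_rot: [[-0.071, 0.997, 0.0], [0.997, 0.071, 0.0], [0.0, 0.0, -1.0]]
contact_force: [-0.9, -0.9, -2.9]
gripper_width: 0.0172
gripper_force: 59.4
```

```bash

python3 -m jog '[[0,0,0,0.001,0,0,0],[0,0,0,0.001,0,0,0],[0,0,0,0,0,0,0],[0,0,0,0,0,0,0],[0,0,0,0,0,0,0],[0,0,0,0,0,0,0],[0,0,0,0,0,0,0],[0,0,0,0,0,0,0]]' 60 
```

```text
clock: 19.93
ee_pos: [0.5243, 0.3797, 0.0569]
tcp_rot: [[-0.071, 0.997, 0.0], [0.997, 0.071, 0.0], [0.0, 0.0, -1.0]]
contact_force: [0.1, 0.1, -3.0]
gripper_width: 0.0176
gripper_force: 59.3
```

```bash

python3 -m jog '[[0,0,0,0.0005,0,0,0],[0,0,0,0.0005,0,0,0],[0,0,0,0,0,0,0],[0,0,0,0,0,0,0],[0,0,0,0,0,0,0],[0,0,0,0,0,0,0],[0,0,0,0,0,0,0],[0,0,0,0,0,0,0]]' 60 
```

```text
clock: 20.6
ee_pos: [0.5243, 0.3797, 0.0568]
tcp_rot: [[-0.071, 0.997, 0.0], [0.997, 0.071, 0.0], [0.0, 0.0, -1.0]]
contact_force: [-3.1, -2.8, 7.3]
gripper_width: 0.0174
gripper_force: 60.7
```

```bash

python3 -m jog '[[55,0,0,0,0,0,0],[55,0,0,0,0,0,0],[55,0,0,0,0,0,0],[55,0,0,0,0,0,0],[55,0,0,-0.01,0,0,0],[55,0,0,-0.025,0,0,0],[55,0,0,-0.03,0,0,0],[55,0,0,-0.025,0,0,0]]' 40
python3 -m jog '[[55,0,0,0,0,0,0.118],[55,0,0,0,0,0,0.118],[55,0,0,0,0,0,0.118],[55,0,0,0,0,0,0.118],[55,0,0,0,0,0,0.118],[55,0,0,0,0,0,0.118],[55,0,0,0,0,0,0.118],[55,0,0,0,0,0,0.118]]' >/dev/null
python3 -m jog '[[55,0,0,0,0,0,0.118],[55,0,0,0,0,0,0.118],[55,0,0,0,0,0,0.118],[55,0,0,0,0,0,0.118],[55,0,0,0,0,0,0],[55,-0.02,0.03,0,0,0,0],[55,-0.03,0.03,0,0,0,0],[55,-0.03,0.03,0,0,0,0]]' >/dev/null
python3 -c "
from h import *
need(.5655,-.269,.12,-77)"
```

```text
clock: 21.27
ee_pos: [0.5244, 0.3797, 0.1481]
tcp_rot: [[-0.071, 0.997, 0.001], [0.997, 0.071, 0.0], [0.0, 0.001, -1.0]]
contact_force: [-0.3, 0.5, 0.3]
gripper_width: 0.0469
gripper_force: 0.0
t 22.6 pos [0.4664 0.2743 0.1459] yawy -76.76 w 0.0472 gf 0.0 F [ 1.3 -0.3 -0.1]
shift [-0.028   0.5516  0.0259] turn [-0.0001 -0.0003  0.0042]
```

```bash

python3 -m jog '[[55,-0.002,0.0394,0,0,0,0.004],[55,-0.002,0.0394,0,0,0,0],[55,-0.002,0.0394,0,0,0,0],[55,-0.002,0.0394,0,0,0,0],[55,-0.002,0.0394,0,0,0,0],[55,-0.002,0.0394,0,0,0,0],[55,-0.002,0.0394,0,0,0,0],[55,-0.002,0.0394,0,0,0,0]]' >/dev/null
python3 -m jog '[[55,-0.002,0.0394,0,0,0,0],[55,-0.002,0.0394,0,0,0,0],[55,-0.002,0.0394,0,0,0,0],[55,-0.002,0.0394,0,0,0,0],[55,-0.002,0.0394,0,0,0,0],[55,-0.002,0.0394,0.01,0,0,0],[55,0,0,0.015,0,0,0],[55,0,0,0,0,0,0]]' >/dev/null
python3 -c "
from h import *
need(.5660,-.2695,.044,-77)"
```

```text
t 23.93 pos [ 0.5604 -0.2704  0.1187] yawy -77.24 w 0.047 gf 0.0 F [-0.5  0.7 -0.8]
shift [0.0059 0.0006 0.0747] turn [-0.0023  0.0021 -0.0042]
```

```bash

python3 -m jog '[[55,0.006,0.0005,0,0,0,-0.004],[55,0,0,0.012,0,0,0],[55,0,0,0.014,0,0,0],[55,0,0,0.014,0,0,0],[55,0,0,0.014,0,0,0],[55,0,0,0.012,0,0,0],[55,0,0,0.008,0,0,0],[55,0,0,0,0,0,0]]' 20 
python3 -m jog '[[0,0,0,0,0,0,0],[0,0,0,0,0,0,0],[0,0,0,0,0,0,0],[0,0,0,0,0,0,0],[0,0,0,0,0,0,0],[0,0,0,0,0,0,0],[0,0,0,0,0,0,0],[0,0,0,0,0,0,0]]' 20
```

```text
clock: 24.6
ee_pos: [0.5671, -0.2671, 0.0454]
tcp_rot: [[0.974, 0.225, -0.002], [0.225, -0.974, 0.001], [-0.001, -0.002, -1.0]]
contact_force: [0.1, -0.8, -0.2]
gripper_width: 0.0468
gripper_force: 0.0
clock: 25.27
ee_pos: [0.5678, -0.2683, 0.0475]
tcp_rot: [[0.975, 0.224, 0.001], [0.224, -0.975, -0.001], [0.001, 0.001, -1.0]]
contact_force: [0.9, -0.8, 6.2]
gripper_width: 0.0177
gripper_force: 27.5
```

```bash

python3 -m jog '[[0,0,0,0,0,0,0],[0,0,0,0,0,0,0],[0,0,0,-0.002,0,0,0],[0,0,0,-0.003,0,0,0],[0,0,0,-0.004,0,0,0],[0,0,0,-0.004,0,0,0],[0,0,0,-0.005,0,0,0],[0,0,0,-0.005,0,0,0]]' 60
python3 -m jog '[[0,0,0,-0.008,0,0,0],[0,0,0,-0.01,0,0,0],[0,0,0,-0.012,0,0,0],[0,0,0,-0.012,0,0,0],[0,0,0,-0.012,0,0,0],[0,0,0,-0.012,0,0,0],[0,0,0,-0.012,0,0,0],[0,0,0,0,0,0,0]]' 60
python3 -c "
from h import *
need(.542,.141,.15,4.1)"
```

```text
clock: 25.93
ee_pos: [0.5674, -0.268, 0.0703]
tcp_rot: [[0.975, 0.224, -0.0], [0.224, -0.975, 0.0], [-0.0, -0.0, -1.0]]
contact_force: [0.4, 0.0, -3.1]
gripper_width: 0.0172
gripper_force: 58.5
clock: 26.6
ee_pos: [0.5683, -0.2686, 0.1509]
tcp_rot: [[0.975, 0.224, 0.004], [0.224, -0.975, -0.002], [0.003, 0.003, -1.0]]
contact_force: [0.4, -0.5, -2.6]
gripper_width: 0.0175
gripper_force: 58.7
t 26.6 pos [ 0.5683 -0.2686  0.1509] yawy -77.06 w 0.0175 gf 58.7 F [ 0.4 -0.5 -2.6]
shift [ 0.0661 -0.405  -0.    ] turn [ 4.3000e-03 -5.0000e-04 -1.4165e+00]
```

```bash

python3 -m jog '[[0,0,-0.02,0,0,0,0],[0,0,-0.04,0,0,0,0],[0,0,-0.04,0,0,0,0],[0,0,-0.04,0,0,0,0],[0,0,-0.04,0,0,0,0],[0,0,-0.04,0,0,0,0],[0,0,-0.04,0,0,0,0],[0,0,-0.04,0,0,0,0]]' 60 >/dev/null
python3 -m jog '[[0,0.016,-0.03,0,0,0,0],[0,0.016,-0.03,0,0,0,0],[0,0.017,-0.03,0,0,0,0],[0,0.017,-0.015,0,0,0,0],[0,0,0,0,0,0,-0.06],[0,0,0,0,0,0,-0.118],[0,0,0,0,0,0,-0.118],[0,0,0,0,0,0,-0.118]]' 60 >/dev/null
python3 -m jog '[[0,0,0,0,0,0,-0.118],[0,0,0,0,0,0,-0.118],[0,0,0,0,0,0,-0.118],[0,0,0,0,0,0,-0.118],[0,0,0,0,0,0,-0.118],[0,0,0,0,0,0,-0.118],[0,0,0,0,0,0,-0.118],[0,0,0,0,0,0,-0.118]]' 60 >/dev/null
python3 -m jog '[[0,0,0,0,0,0,-0.06],[0,0,0,0,0,0,0],[0,0,0,0,0,0,0],[0,0,0,0,0,0,0],[0,0,0,0,0,0,0],[0,0,0,0,0,0,0],[0,0,0,0,0,0,0],[0,0,0,0,0,0,0]]' 60 >/dev/null
python3 -c "
from h import *
need(.542,.141,.0575,4.1)"
```

```text
t 29.27 pos [0.5411 0.1414 0.1479] yawy 4.16 w 0.0173 gf 59.4 F [-0.1  1.2 -3.1]
shift [-0.0005  0.0009  0.0904] turn [ 0.0001 -0.0001  0.0011]
```

```bash

python3 -m jog '[[0,0,0,0.012,0,0,0],[0,0,0,0.014,0,0,0],[0,0,0,0.014,0,0,0],[0,0,0,0.014,0,0,0],[0,0,0,0.014,0,0,0],[0,0,0,0.01,0,0,0],[0,0,0,0.006,0,0,0],[0,0,0,0,0,0,0]]' 60 >/dev/null
python3 -m jog '[[0,0,0,0.001,0,0,0],[0,0,0,0.001,0,0,0],[0,0,0,0.001,0,0,0],[0,0,0,0.001,0,0,0],[0,0,0,0.0005,0,0,0],[0,0,0,0,0,0,0],[0,0,0,0,0,0,0],[0,0,0,0,0,0,0]]' 60 
python3 -m jog '[[0,0,0,0.001,0,0,0],[0,0,0,0.0005,0,0,0],[0,0,0,0,0,0,0],[0,0,0,0,0,0,0],[0,0,0,0,0,0,0],[0,0,0,0,0,0,0],[0,0,0,0,0,0,0],[0,0,0,0,0,0,0]]' 60
```

```text
clock: 30.6
ee_pos: [0.5411, 0.1414, 0.0594]
tcp_rot: [[-0.073, 0.997, 0.0], [0.997, 0.073, 0.0], [0.0, 0.0, -1.0]]
contact_force: [0.7, 0.2, -3.6]
gripper_width: 0.017
gripper_force: 59.3
clock: 31.27
ee_pos: [0.5411, 0.1414, 0.0579]
tcp_rot: [[-0.073, 0.997, 0.0], [0.997, 0.073, 0.0], [0.0, 0.0, -1.0]]
contact_force: [0.2, -0.5, -3.4]
gripper_width: 0.0173
gripper_force: 59.3
```

```bash

python3 -m jog '[[0,0,0,0.0005,0,0,0],[0,0,0,0.0005,0,0,0],[0,0,0,0,0,0,0],[0,0,0,0,0,0,0],[0,0,0,0,0,0,0],[0,0,0,0,0,0,0],[0,0,0,0,0,0,0],[0,0,0,0,0,0,0]]' 60
```

```text
clock: 31.93
ee_pos: [0.5412, 0.1414, 0.0576]
tcp_rot: [[-0.073, 0.997, 0.001], [0.997, 0.073, 0.0], [0.0, 0.001, -1.0]]
contact_force: [-2.0, -1.0, 6.9]
gripper_width: 0.0172
gripper_force: 60.8
```

```bash

python3 -m jog '[[55,0,0,0,0,0,0],[55,0,0,0,0,0,0],[55,0,0,0,0,0,0],[55,0,0,0,0,0,0],[55,0,0,-0.01,0,0,0],[55,0,0,-0.03,0,0,0],[55,0,0,-0.04,0,0,0],[55,0,0,-0.04,0,0,0]]' 40 >/dev/null
python3 -m jog '[[55,-0.04,-0.005,-0.02,0,0,0],[55,-0.04,-0.005,-0.01,0,0,0],[55,-0.04,-0.005,0,0,0,0],[55,-0.04,-0.005,0,0,0,0],[55,-0.04,-0.005,0,0,0,0],[55,-0.04,-0.005,0,0,0,0],[55,-0.03,0,0,0,0,0],[55,0,0,0,0,0,0]]' 40
python3 - <<'E'
from h import *
im=np.zeros((600,800,3),np.uint8)
im[:350]=cv2.resize(bot.snapshot("top")[150:290,100:420,::-1],(800,350),interpolation=cv2.INTER_CUBIC)
im[355:,:480]=cv2.resize(bot.snapshot("scene")[110:232,290:530,::-1],(480,245),interpolation=cv2.INTER_CUBIC)
im[355:,485:]=cv2.resize(bot.snapshot("scene")[170:315,230:416,::-1],(315,245),interpolation=cv2.INTER_CUBIC)
cv2.imwrite("pics/c6.png",im)
E
```

```text
clock: 33.27
ee_pos: [0.5311, -0.1318, 0.2061]
tcp_rot: [[-0.069, 0.998, 0.001], [0.998, 0.069, -0.001], [-0.001, 0.001, -1.0]]
contact_force: [-0.3, -0.7, -0.4]
gripper_width: 0.047
gripper_force: 0.0
```

View pics/c6.png

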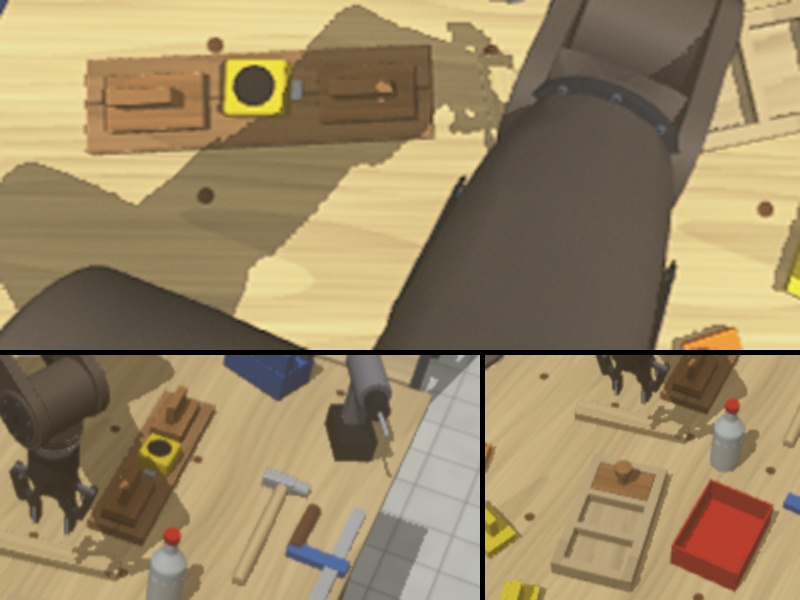

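The picture shows both push blocks flat on the board, at top-view crop (155,100) and (367,92), either side of the untouched tape at (255,87). The offcut lies flat on the bench at (630,420). The sander is still in its pocket at (623,480), and the glue bottle and screw box look undisturbed. I'm handing the job in.

```bash
python3 -c "
from bench import bot
print(bot.finish_job())"
```

```text
the job is handed in; nothing more can be done
None
```

I laid the offcut flat on the bench, then set both push blocks upright on the board, one each side of the tape measure. The sander is still in its pocket, and I handed the job in at about 33 s; no verdict came back.

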